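# Snap the inspection probe into its spring-clip cradle

### The job

Take the tubular inspection probe from its blue rest and press it gently down into the two green spring clips of the black cradle, amber nose at the orange-block end and roughly centred lengthwise, until it sits fully home on its seat, holding down the red seat pin, with both clips snapped shut around it. Feel for the seat, because the clips are shimmed to a height that differs each time, and do not press hard: a push of 30 N would bend the cradle. Let go of it and leave the other things on the bench where they are.

Things in the scene. Friction and masses are not known exactly. Their poses are not given: they have to be found in the camera images.
- probe_mid (a point): Centre of the loose probe: steel tube, 20 mm in diameter, 140 mm long, domed ends, 130 to 250 g. x runs along the tube's axis to its nose (amber lens, orange ring); the other end is black. It may roll about x, so y and z turn. At the start it lies level in the rest, axis 38 mm above the bench and 30 mm above the plate, its middle 75 mm free of supports.
- probe_nose (a point): Tip of the amber nose, 70 mm from the probe's centre along the tube.
- rest: Blue plate 150 x 60 x 8 mm with two white V supports at x = -45 and +45 mm (each 12 mm wide), fixed to the bench. Origin under its centre at bench height; the probe starts along its x, nose to +x.
- cradle: Black base plate 200 x 100 x 10 mm fixed to the bench, z up; origin under its centre at bench height. The probe must lie above and along its x axis, nose to +x: the end with the orange cross-block (top 24 mm above the bench). On it an aluminium deck carries two green spring clips at x = -45 and +45 mm, 12 mm wide. A push of nearly 30 N (contact forces summing to 35 N) bends it.
- seat_low (a point): Point above the cradle's origin, 56 mm over the bench: where the centre of a probe that is home lies if the deck has no shim. The deck is raised by a hidden shim of 0 to 18 mm, different each time and in no reading, so home is 56 to 74 mm over the bench. The space between the clips is 78 mm long and free down to the deck (34 mm below the home axis) but for the seat pin.
- clip_front (a point): Middle of the clip at the orange-block end (+45 mm), at its unshimmed home axis. The probe meets the lips 14 mm above home; snapping both clips takes 8 to 14 N in all, over the first 8 mm; the force then falls until the rigid seat, where it climbs steeply. Friction can hold the probe part-way: press on to the seat.
- clip_rear (a point): Middle of the clip at the other end (-45 mm), at its unshimmed home axis. Each clip has two fingers, one either side; their flared tops reach 21 mm above the home axis, 12 to 24 mm to either side of it.
- seat_pin (a joint): Small red sprung pin in a brass collar on the deck, 30 mm from the middle towards the orange block: how far it is pressed down, in m. 0 when free, 0.004 under a probe that is home; its spring gives only about 1 N.
- gauge: Bystander: upright brass gauge cylinder, 36 mm in diameter, 55 mm high, loose; origin under its centre.
- sample: Bystander: red plastic block 70 x 50 x 40 mm, loose; origin under its centre.
- tray: Bystander: green open tray 110 x 90 x 35 mm, loose; origin under its centre.
- clip_front_left (a joint): Spread of the spring finger at the orange-block (+x) end, +y side: 0 rad relaxed, positive as it is pushed outward (about 0.06 at the widest, about 0.005 round a probe that is home). It springs back by itself.
- clip_front_right (a joint): Spread of the spring finger at the orange-block (+x) end, -y side: 0 rad relaxed, positive as it is pushed outward (about 0.06 at the widest, about 0.005 round a probe that is home). It springs back by itself.
- clip_rear_left (a joint): Spread of the spring finger at the other (-x) end, +y side: 0 rad relaxed, positive as it is pushed outward (about 0.06 at the widest, about 0.005 round a probe that is home). It springs back by itself.
- clip_rear_right (a joint): Spread of the spring finger at the other (-x) end, -y side: 0 rad relaxed, positive as it is pushed outward (about 0.06 at the widest, about 0.005 round a probe that is home). It springs back by itself.
There are look-alikes about, which are no part of the job. Leave any turquoise look-alike of the cradle alone. Of the things that look like the rest, take the one that is farthest from the robot's base at the start.

How it is judged:
By the outcome, as a careful person would: the job done as asked, in the order asked, and still so for the second after the job is handed in, with the robot touching nothing.
It also fails if it takes over 61 s, if anything falls off the work surface, if the arm or the gripper's body presses on something with over 40 N, if the wrist force passes 120 N, or if a joint passes its speed limit or range.

### The arm

A 6-joint arm with a two-finger parallel gripper is mounted at the origin on the work surface. World frame = base frame: x ahead of the robot, y to its left, z up, the work surface at z = 0. Lengths are in m, angles in rad, forces in N, time in s.
With the tool pointing down it reaches from about 0.4 to 0.825 m from the base axis. Payload 7 kg.
Tool frame: the origin (TCP) lies at the very end of the fingers, on their centre line; the grasp point (between the pads) lies 19 mm behind it (arm.pinch_z is the z of the grasp point in the tool frame, in m); z points along the fingers, y is the direction in which the jaws open and shut (so a half turn about z gives the same grasp; the last joint's range is limited). The gripper opens to 88 mm and grips with 3 to 60 N. Pads are 19 mm wide; open, the fingers measure 130 mm over their backs; the gripper's body (78 mm by 193 mm) begins 47 mm behind the grasp point.
Start: joints at [1.406, 0.359, 0.012, 0, -1.224, -0.288], TCP at [0.295, 0.607, 0.227] pointing down, gripper open.
Joint ranges: [-3.07, 3.07], [-1.43, 2.12], [-1.02, 1.25], [-3.03, 1.67], [-3.05, -0], [-3.03, 3.03]. Speed limits (rad/s): [2.39, 2.39, 3.01, 3.14, 3.14, 3.14].

### API

Orientations are given as [roll, pitch, yaw] about the fixed x, y, z axes, in that order (R = Rz(yaw) Ry(pitch) Rx(roll)).
In Python, from station import arm gives the robot as it stands.
- The arm moves only by the tool drive_tool, never from a script. Its argument "targets" is a list of rows, each a list of 6 numbers: the shift along the world's x, y, z in units of 0.04 m (1.0 is 0.04 m), then the turn, a rotation vector about the world's x, y, z in units of 6 degrees (1.0 is 6 degrees). In form: [[x, y, z, wx, wy, wz], ...]. A call has 1 to 5 rows; each row shifts and turns the commanded pose from where the row before left it; what a row does not reach is not made up. A row lasts 1/8 s, in which the tool goes at most 62.5 mm and 10.7 degrees, less where a joint would pass 70% of its speed; a pose out of reach is approached as far as the arm can. A call with a number of a shift or a turn outside -1 to 1 is refused whole. A call with a gripper value outside its range is refused whole. "claw" is the opening, from 0 (shut) to 1 (fully open), set as the call begins (left out, the last holds). The fingers move at their own pace and stop on an object; "newtons" is the grip in N (left out, the last holds). Time passes only in rows, so rows that do not move let the fingers close. It gives the time, the measured TCP pose, the force and the opening at its end, in the units of the state.
- arm.get_state(): the state, without advancing time (a new reading comes with each control period).
- arm.grab_frame(name): name is "scene" or "top" or "wrist"; returns (picture, depth): 420x560x3 uint8, red, green, blue; 420x560 float32, m along the optical axis (not along the pixel's ray), 0 where there is no reading.
- arm.get_calibration(name): a dict with "mtx" (3x3 intrinsics, pixels), "origin" and "rotation" of the camera in the world. Camera axes: x right, y up, looking along -z (the intrinsics and any distortion apply to the point x, -y, -z); pixel columns grow to the right and rows downward; lengths in m; the calibration is good to about 2 mm. A picture is of the moment at which its call begins: read the wrist's pose just before it. get_calibration takes no time and is no camera call; for the wrist camera it gives the pose at the moment of the call.
- arm.job_done(): hands the job in, once; it reports no verdict.
Trained networks look in the newest picture that a camera, given by its name, has taken for a name from the list of things; names that differ only in an ending like _2 or _b are one class to them, and where a whole thing is asked for, a point or a joint stands for the part that bears it (a point fixed in the world has none). Each returns a list of dicts, best first, with "score" (0 to 1); they miss things now and then, are a little off and sometimes report something else, mostly with a low value. They report only what shows in the picture. A call takes as long as a camera call. They do not tell look-alikes from the thing itself.
- arm.search_frame(target, camera): "point" ([x, y, z] in m, in the coordinates of the camera as it stood for that picture, good to about 4 mm: the middle of the surface that is visible of it).
- arm.cut_out(target, camera): "pixels" (420x560 bool, what is visible of it).
- arm.landmark_of(target, camera): "point" ([x, y, z] in m, in the coordinates of the camera as it stood for that picture, good to about 4 mm: a listed point, or the origin of a listed thing).
The state is a dict: "t": time; "q": joint angles; "qd": joint speeds; "joint_efforts": joint torques, N m; "eef_pos": TCP position; "ee_rot": TCP orientation; "force": force on the tool from outside, world axes, zero at the start; "moment": the same for the moment, N m; "width": finger opening in m.
Only numpy, scipy, OpenCV 4.12 (cv2) and the standard library are available. Lean on these libraries where they do the work, as an engineer would, in place of code of your own. Each camera call takes 0.05 s, during which the arm holds its last target. There are 200 camera calls.

## Working session

There is one attempt and no reset: what is moved stays moved. The work goes in short steps, Python scripts to look and compute and a tool call to move; the robot and the scene stay as the last step left them, time stands still between calls to the robot, and variables do not carry over. Pictures are saved under pics/ and viewed, about 8 in all and at most 12, crops included, and the job is handed in when it is done.

Besides the shell and the picture viewer there is one more tool, called after "Request:" as name(argument=value, ...) on one line, values as JSON. drive_tool: Moves the arm, as the interface text tells. Shifts and turns lie within -1 to 1; 1 stands for 0.04 m of shift or 6 degrees of turn. Its arguments: {"type":"object","properties":{"targets":{"type":"array"},"claw":{"type":"number"},"newtons":{"type":"number"}},"required":["targets"]}

```bash
mkdir -p pics
cat > h.py <<'E'
import numpy as np, cv2
from station import arm
def w(p,cal): return cal["rotation"]@np.array(p)+np.array(cal["origin"])
def grab(name,fn=None):
    cal={k:np.array(v) if k!="dist" else v for k,v in arm.get_calibration(name).items()}
    im,d=arm.grab_frame(name)
    if fn: cv2.imwrite("pics/"+fn,im[:,:,::-1])
    return im,d,cal
def cloud(d,cal):
    K=cal["mtx"]; v,u=np.mgrid[:d.shape[0],:d.shape[1]]
    P=np.stack([(u-K[0,2])/K[0,0]*d,-(v-K[1,2])/K[1,1]*d,-d],-1)
    W=P@cal["rotation"].T+cal["origin"]; W[d<=0]=np.nan
    return W
E
python3 - <<'E'
from h import *
ims=[]
for n in("scene","top"):
    im,d,cal=grab(n); ims.append(im)
    print(n,{k:np.round(v,3).tolist() if isinstance(v,(list,np.ndarray)) else v for k,v in cal.items()})
    for t in("probe_mid","probe_nose","rest","cradle","clip_front","clip_rear","seat_low","gauge","sample","tray"):
        print(t,[(np.round(w(r["point"],cal),3).tolist(),round(r["score"],2)) for r in arm.landmark_of(t,n)[:3]])
cv2.imwrite("pics/a.png",ims[0][:,:,::-1]);cv2.imwrite("pics/b.png",ims[1][:,:,::-1])
s=arm.get_state();print(s["eef_pos"],s["ee_rot"],s["t"],s["force"],arm.pinch_z)
E
```

```text
scene {'mtx': [[486.319, 0.0, 282.533], [0.0, 486.319, 211.238], [0.0, 0.0, 1.0]], 'origin': [1.107, -0.159, 0.906], 'rotation': [0.644, 0.006, 1.3]}
probe_mid []
probe_nose [([-0.257, -1.524, -0.459], 0.81)]
rest [([-0.363, -1.629, -0.564], 0.91), ([-0.513, -1.779, -0.714], 0.58)]
cradle [([-0.409, -1.675, -0.61], 0.93), ([-0.202, -1.468, -0.403], 0.81), ([-0.4, -1.666, -0.601], 0.53)]
clip_front [([-0.1, -1.366, -0.301], 0.72), ([-0.319, -1.585, -0.52], 0.55)]
clip_rear [([-0.406, -1.672, -0.607], 0.65), ([-0.192, -1.458, -0.393], 0.55)]
seat_low [([-0.361, -1.627, -0.562], 0.82), ([-0.141, -1.408, -0.343], 0.75), ([-0.258, -1.524, -0.459], 0.27)]
gauge [([-0.405, -1.672, -0.606], 0.68)]
sample [([-0.0, -1.266, -0.201], 0.86), ([-0.1, -1.366, -0.301], 0.38)]
tray [([-0.165, -1.431, -0.366], 0.92), ([-0.323, -1.589, -0.524], 0.72)]
top {'mtx': [[423.496, 0.0, 287.032], [0.0, 423.496, 215.11], [0.0, 0.0, 1.0]], 'origin': [0.328, 0.014, 0.959], 'rotation': [0.206, 0.0, -1.707]}
probe_mid [([1.988, 1.675, 2.619], 0.81)]
probe_nose [([2.03, 1.716, 2.661], 0.3)]
rest [([2.054, 1.74, 2.685], 0.8), ([1.989, 1.676, 2.62], 0.69), ([2.03, 1.717, 2.661], 0.5)]
cradle [([1.84, 1.526, 2.471], 0.7), ([1.961, 1.648, 2.592], 0.59)]
clip_front [([1.761, 1.448, 2.392], 0.82), ([1.878, 1.565, 2.509], 0.71)]
clip_rear [([1.725, 1.412, 2.356], 0.82), ([1.857, 1.543, 2.487], 0.75)]
seat_low [([1.745, 1.431, 2.375], 0.88), ([1.865, 1.551, 2.496], 0.86), ([1.882, 1.569, 2.513], 0.17)]
gauge [([1.953, 1.639, 2.583], 0.8), ([1.994, 1.681, 2.625], 0.59)]
sample [([2.033, 1.72, 2.664], 0.96)]
tray [([2.121, 1.808, 2.752], 0.65)]
[0.2952859  0.60693924 0.22657776] [-3.14158395e+00  4.23353940e-05 -4.52811859e-01] 1.1 [1.41371663 0.06167065 1.04071504] -0.0188
```

View pics/a.png

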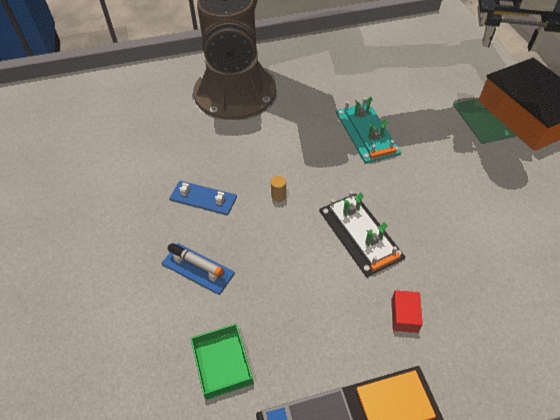

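View pics/b.png

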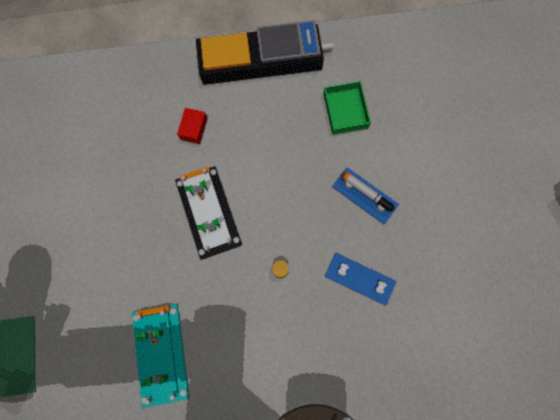

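The black cradle is at scene (362,233) and top (208,212). The turquoise look-alike at scene (368,130) is to be left alone. There are two rests: an empty one nearer the base at scene (203,197), and the farther one holding the probe at scene (198,268) and top (365,195). The farther one fits the description. "rotation" in the calibration is an rpy vector, so I'll fix the conversion.

```bash
sed -i 's/^    im,d=arm/    from scipy.spatial.transform import Rotation as R\n    if cal["rotation"].size==3: cal["rotation"]=R.from_euler("xyz",cal["rotation"]).as_matrix()\n    im,d=arm/' h.py
python3 - <<'E'
from h import *
crops=[]
for n in("scene","top"):
    im,d,cal=grab(n); W=cloud(d,cal)
    for t in("probe_mid","probe_nose","rest","cradle","clip_front","clip_rear","seat_low","gauge","sample","tray"):
        print(t,[(np.round(w(r["point"],cal),3).tolist(),round(r["score"],2)) for r in arm.landmark_of(t,n)[:2]])
    if n=="scene":
        for nm,u,v in(("box",530,90),("machine",400,395),("greenshadow",480,125)):print(nm,W[v,u])
        c=im[150:300,130:420]
    else:
        for nm,u,v in(("machine",260,60),("wall?",15,355),("base",340,415)):print(nm,W[v,u])
        c=im[140:290,150:440]
    crops.append(cv2.resize(c,None,fx=2,fy=2,interpolation=cv2.INTER_CUBIC))
    m=arm.cut_out("probe_mid",n)
    for r in m[:2]:
        q=W[r["pixels"]];q=q[~np.isnan(q[:,0])];a=cv2.minAreaRect(q[:,:2].astype(np.float32)*1000);print("probe mask",r["score"],len(q),a,np.median(q,0))
    hsv=cv2.cvtColor(im,cv2.COLOR_RGB2HSV)
    # black plate / rest plate by colour and height
    for nm,m in(("blue",(abs(hsv[...,0].astype(int)-108)<10)&(hsv[...,1]>150)),("orange",(abs(hsv[...,0].astype(int)-9)<6)&(hsv[...,1]>170))):
        k,l,s,c2=cv2.connectedComponentsWithStats(m.astype(np.uint8))
        for i in range(1,k):
            if s[i,4]>25:
                q=W[l==i];q=q[~np.isnan(q[:,0])];print(nm,s[i,4],c2[i].round(),np.round(np.median(q,0),3),cv2.minAreaRect(q[:,:2].astype(np.float32)*1000))
cv2.imwrite("pics/c.png",np.vstack(crops)[:, :,::-1])
E
```

```text
probe_mid [([0.552, -0.197, 0.039], 0.91)]
probe_nose [([0.597, -0.151, 0.042], 0.91)]
rest [([0.547, -0.198, -0.001], 0.68), ([0.359, -0.154, 0.004], 0.68)]
cradle [([0.261, 0.301, 0.006], 0.83), ([0.56, 0.163, 0.001], 0.61)]
clip_front [([0.601, 0.173, 0.059], 0.91), ([0.31, 0.302, 0.059], 0.61)]
clip_rear [([0.214, 0.291, 0.062], 0.76), ([0.513, 0.161, 0.056], 0.57)]
seat_low [([0.262, 0.301, 0.06], 0.87), ([0.562, 0.169, 0.053], 0.61)]
gauge [([0.403, 0.025, 0.004], 0.88)]
sample [([0.559, 0.165, 0.003], 0.34)]
tray [([0.766, -0.19, 0.0], 0.65)]
box [0.31346815 0.71497515 0.09057995]
machine [0.9226551  0.09215157 0.06198781]
greenshadow [0.31803819 0.60086121 0.00286181]
probe mask 0.91 629 ((537.1390991210938, -201.35665893554688), (162.4625701904297, 38.07847213745117), 43.464874267578125) [ 0.55436467 -0.19723396  0.04668096]
probe mask 0.74 304 ((409.23779296875, 17.693824768066406), (33.59450912475586, 31.45037078857422), 47.43199920654297) [0.41791264 0.01627649 0.04372748]
blue 96 [17.  6.] [-1.274 -0.792 -0.32 ] ((-1274.585693359375, -787.1392211914062), (37.092475891113
[... 2542 characters left out ...]
830078125, -205.5233612060547), (141.06393432617188, 34.06817626953125), 44.69150924682617) [ 0.54585581 -0.20045695  0.0447862 ]
blue 271 [308.  37.] [ 0.927 -0.118  0.071] ((927.984375, -117.86341857910156), (28.224031448364258, 80.47279357910156), 89.70417022705078)
blue 831 [365. 199.] [ 0.538 -0.196  0.007] ((548.0253295898438, -198.080078125), (145.97740173339844, 57.88273239135742), 44.6208610534668)
blue 1462 [360. 279.] [ 0.36  -0.154  0.007] ((360.28228759765625, -154.00399780273438), (146.91104125976562, 57.0753059387207), 56.83958435058594)
orange 73 [227.  66.] [0.888 0.08  0.055] ((887.656494140625, 80.46224975585938), (109.92436981201172, 6.513136386871338), 87.81134033203125)
```

View pics/c.png

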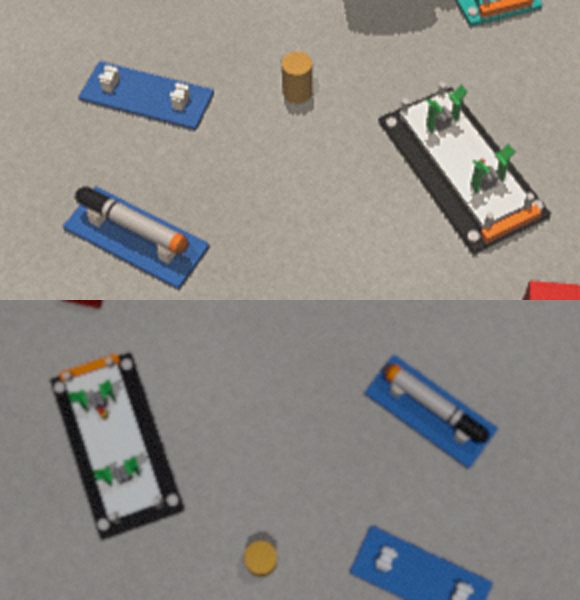

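The crop confirms it: the rest with the probe is the far one, the probe's nose is at bearing about 45°, and its centre is about (0.55,-0.198). The black cradle is at about (0.558,0.166), yaw about 12°. Moving over the probe with tool yaw going to -135°.

Request:
drive_tool(targets=[[0.32, -1, 0, 0, 0, -0.91], [0.32, -1, 0, 0, 0, -0.91], [0.32, -1, 0, 0, 0, -0.91], [0.32, -1, 0, 0, 0, -0.91], [0.32, -1, 0, 0, 0, -0.91]], claw=1)

```text
t: 2.92
eef_pos: [0.3596, 0.4057, 0.2268]
ee_rot: [-3.141, 0.0, -0.932]
force: [-0.4, 0.3, 0.6]
width: 0.0878
```

Request:
drive_tool(targets=[[0.32, -1, 0, 0, 0, -0.91], [0.32, -1, 0, 0, 0, -0.91], [0.32, -1, 0, 0, 0, -0.91], [0.32, -1, 0, 0, 0, -0.91], [0.32, -1, 0, 0, 0, -0.91]])

```text
t: 3.55
eef_pos: [0.4236, 0.2057, 0.2269]
ee_rot: [-3.141, 0.0, -1.409]
force: [0.6, 0.4, -0.1]
width: 0.0879
```

Request:
drive_tool(targets=[[0.32, -1, 0, 0, 0, -0.91], [0.32, -1, 0, 0, 0, -0.91], [0.32, -1, 0, 0, 0, -0.91], [0.32, -1, 0, 0, 0, -0.91], [0.32, -1, 0, 0, 0, -0.91]])

```text
t: 4.18
eef_pos: [0.4876, 0.0056, 0.2269]
ee_rot: [-3.141, 0.001, -1.885]
force: [0.9, -0.2, -0.1]
width: 0.0879
```

Request:
drive_tool(targets=[[0.32, -1, 0, 0, 0, -0.91], [0.32, -1, 0, 0, 0, -0.91], [0.32, -1, 0, 0, 0, -0.91], [0.32, -1, 0, 0, 0, -0.91], [0.32, -1, 0, 0, 0, -0.91]])

```text
t: 4.8
eef_pos: [0.5517, -0.1945, 0.2267]
ee_rot: [-3.141, 0.0, -2.362]
force: [0.4, -0.3, -0.4]
width: 0.0881
```

Request:
drive_tool(targets=[[0, 0, 0, 0, 0, 0]])

```text
t: 4.92
eef_pos: [0.5516, -0.1954, 0.2259]
ee_rot: [3.141, -0.001, -2.363]
force: [-0.9, 0.2, -0.3]
width: 0.0875
```

```bash
cat > probe.py <<'E'
from h import *
import sys
# fit probe axis from wrist depth: points near (0.55,-0.2) higher than 30 mm
def fit(fn,c,zlo,zhi):
    s=arm.get_state(); im,d,cal=grab("wrist",fn); W=cloud(d,cal)
    print("t",s["t"],"tcp",np.round(s["eef_pos"],4),np.round(s["ee_rot"],4),"F",np.round(s["force"],2),"w",s["width"])
    for t in("probe_mid","probe_nose"):
        print(t,[(np.round(w(r["point"],cal),4).tolist(),round(r["score"],2)) for r in arm.landmark_of(t,"wrist")[:2]])
    m=(np.hypot(W[...,0]-c[0],W[...,1]-c[1])<.09)&(W[...,2]>zlo)&(W[...,2]<zhi)
    for r in arm.cut_out("probe_mid","wrist")[:1]:
        q=W[r["pixels"]&m]; print("mask",r["score"],len(q))
        a=cv2.minAreaRect(q[:,:2].astype(np.float32)*1000);print(a,"ztop",np.percentile(q[:,2],[50,90,98]))
        l=cv2.fitLine(q[:,:2].astype(np.float32),cv2.DIST_HUBER,0,.001,.001).ravel();print("line",l,np.degrees(np.arctan2(l[1],l[0])))
if __name__=="__main__": fit(sys.argv[1],(.55,-.198),.036,.06)
E
python3 probe.py d.png
```

```text
t 4.925 tcp [ 0.5516 -0.1954  0.2259] [ 3.1412e+00 -8.0000e-04 -2.3628e+00] F [-0.94  0.16 -0.33] w 0.08747204736472972
probe_mid []
probe_nose [([0.5998, -0.1516, 0.0387], 0.81)]
mask 0.78 1852
((548.8195190429688, -200.06752014160156), (135.281005859375, 19.761245727539062), 45.0464973449707) ztop [0.0463446  0.04813591 0.04882062]
line [ 0.7041022   0.7100986   0.54598224 -0.20254001] 45.242943
```

View pics/d.png

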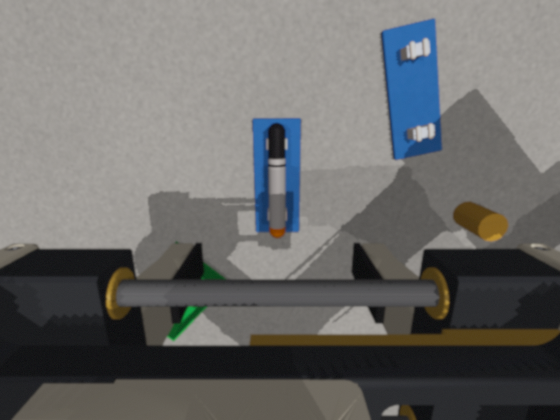

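The wrist view shows the probe at (277,180) on the blue plate, black end up in the image, with the jaws straddling its axis. I'm correcting by (-2.5,-4.6) mm and descending to the grasp.

Request:
drive_tool(targets=[[-0.06, -0.11, -1, 0, 0, 0.1], [0, 0, -1, 0, 0, 0], [0, 0, -1, 0, 0, 0], [0, 0, -1, 0, 0, 0], [0, 0, -0.7, 0, 0, 0]])

```text
t: 5.75
eef_pos: [0.5484, -0.1963, 0.0373]
ee_rot: [3.141, -0.0, -2.346]
force: [-0.3, 1.0, -0.2]
width: 0.0874
```

Request:
drive_tool(targets=[[0, 0, -0.47, 0, 0, 0], [0, 0, 0, 0, 0, 0], [0, 0, 0, 0, 0, 0]])

```text
t: 6.12
eef_pos: [0.5496, -0.197, 0.0208]
ee_rot: [-3.141, 0.001, -2.347]
force: [-0.1, -1.0, 0.4]
width: 0.0876
```

Request:
drive_tool(targets=[[0, 0, 0, 0, 0, 0], [0, 0, 0, 0, 0, 0], [0, 0, 0, 0, 0, 0], [0, 0, 0, 0, 0, 0], [0, 0, 0, 0, 0, 0]], claw=0, newtons=40)

```text
t: 6.75
eef_pos: [0.5489, -0.1975, 0.0198]
ee_rot: [3.142, 0.0, -2.348]
force: [-0.2, 0.0, -0.3]
width: 0.0431
```

Request:
drive_tool(targets=[[0, 0, 0, 0, 0, 0], [0, 0, 0, 0, 0, 0]])

```text
t: 7.0
eef_pos: [0.5489, -0.1975, 0.0197]
ee_rot: [3.142, -0.0, -2.348]
force: [0.6, 0.6, -0.5]
width: 0.0235
```

Request:
drive_tool(targets=[[0, 0, 0, 0, 0, 0], [0, 0, 0, 0, 0, 0], [0, 0, 0, 0, 0, 0]])

```text
t: 7.38
eef_pos: [0.5497, -0.1977, 0.0201]
ee_rot: [-3.14, 0.001, -2.348]
force: [3.5, -3.8, 0.5]
width: 0.0188
```

Request:
drive_tool(targets=[[0, 0, 0.5, 0, 0, 0], [0, 0, 1, 0, 0, 0], [0, 0, 1, 0, 0, 0], [0, 0, 1, 0, 0, 0], [0, 0, 0.5, 0, 0, 0]])

```text
t: 8.0
eef_pos: [0.5486, -0.197, 0.1815]
ee_rot: [-3.141, 0.001, -2.348]
force: [0.2, -0.3, -1.8]
width: 0.0189
```

Request:
drive_tool(targets=[[0, 0, 0, 0, 0, 0], [0, 0, 0, 0, 0, 0]])

```text
t: 8.25
eef_pos: [0.5477, -0.197, 0.1781]
ee_rot: [3.139, -0.001, -2.349]
force: [-0.3, -0.3, -2.3]
width: 0.019
```

Run:
```python
from h import *
s=arm.get_state();print(s["t"],np.round(s["eef_pos"],4),np.round(s["ee_rot"],3),np.round(s["force"],2),np.round(s["moment"],3),s["width"],np.round(s["q"],3))
for n in("scene","top"):
    im,d,cal=grab(n); W=cloud(d,cal)
    for t in("probe_mid","probe_nose","cradle","clip_front","clip_rear"):
        print(n,t,[(np.round(w(r["point"],cal),4).tolist(),round(r["score"],2)) for r in arm.landmark_of(t,n)[:2]])
    # deck height: white points in cradle region
    hsv=cv2.cvtColor(im,cv2.COLOR_RGB2HSV)
    m=(np.hypot(W[...,0]-.558,W[...,1]-.166)<.1)
    wh=m&(hsv[...,1]<40)&(W[...,2]>.012); print("deck z",np.percentile(W[wh][:,2],[10,50,90]),wh.sum(),cv2.minAreaRect(W[wh&(W[...,2]<.06)][:,:2].astype(np.float32)*1000))
    hi=m&(W[...,2]>.006);q=W[hi];print("all cradle",cv2.minAreaRect(q[:,:2].astype(np.float32)*1000),len(q))
    lo=m&(W[...,2]>.006)&(W[...,2]<.014)&(hsv[...,2]<70);q=W[lo];print("plate",cv2.minAreaRect(q[:,:2].astype(np.float32)*1000),len(q))
    g=m&(abs(hsv[...,0].astype(int)-65)<15)&(hsv[...,1]>110)
    e=np.array([np.cos(.2),np.sin(.2)]);q=W[g&(W[...,2]>.03)];sx=(q[:,:2]-[.558,.166])@e
    for nm,k in(("front",sx>0),("rear",sx<0)):
        p=q[k];print(nm,len(p),"mean",p.mean(0).round(4),"bbox mid",((p.max(0)+p.min(0))/2).round(4),"ztop",np.percentile(p[:,2],[90,98]))
```

```text
8.25 [ 0.5477 -0.197   0.1781] [ 3.139e+00 -1.000e-03 -2.349e+00] [-0.27 -0.32 -2.33] [ 0.091 -0.07  -0.003] 0.01900376542646183 [-1.000e-02  2.450e-01 -2.640e-01 -1.000e-03 -1.064e+00 -7.670e-01]
scene probe_mid [([0.548, -0.1973, 0.1997], 0.79)]
scene probe_nose [([0.593, -0.1488, 0.1979], 0.89)]
scene cradle [([0.5584, 0.1645, 0.0006], 0.87), ([0.2638, 0.2991, 0.0044], 0.63)]
scene clip_front [([0.6026, 0.1766, 0.0581], 0.66), ([0.3097, 0.2987, 0.0563], 0.57)]
scene clip_rear [([0.5134, 0.1615, 0.0537], 0.91), ([0.2143, 0.2958, 0.0583], 0.69)]
deck z [0.01330276 0.02785077 0.03385143] 2000 ((556.069091796875, 165.35191345214844), (187.00747680664062, 98.23558044433594), 11.888901710510254)
all cradle ((558.8788452148438, 157.34896850585938), (198.96856689453125, 169.94802856445312), 2.9873411655426025) 3223
plate ((561.23974609375, 165.49514770507812), (193.36000061035156, 99.28117370605469), 11.653554916381836) 402
front 67 mean [0.6032 0.1825 0.0756] bbox mid [0.6038 0.1755 0.0771] ztop [0.08204217 0.08530504]
rear 62 mean [0.516  0.1631 0.0746] bbox mid [0.5157 0.1568 0.0635] z
[... 178 characters left out ...]
op clip_front [([0.6061, 0.1837, 0.0563], 0.57)]
top clip_rear [([0.517, 0.1596, 0.0561], 0.83), ([0.2135, 0.2965, 0.0575], 0.66)]
deck z [0.02342681 0.02650735 0.03073036] 1878 ((554.6380615234375, 165.54061889648438), (186.4606170654297, 97.32763671875), 11.907715797424316)
all cradle ((556.9581298828125, 166.46636962890625), (197.8105926513672, 99.91287231445312), 11.77768325805664) 3119
plate ((549.1482543945312, 164.06834411621094), (177.9378204345703, 98.37601470947266), 11.794197082519531) 676
front 68 mean [0.6007 0.1764 0.0737] bbox mid [0.6008 0.1765 0.0734] ztop [0.08057896 0.08187336]
rear 72 mean [0.5128 0.1574 0.0746] bbox mid [0.5129 0.1573 0.0757] ztop [0.07977813 0.08228833]
```

The probe is held level and centred. From both views the cradle centre is about (0.557,0.1665), yaw about 11.9°. The clip tops are near 82 mm, so I expect home at about 61 mm. Moving over it.

Request:
drive_tool(targets=[[0.02, 0.9, 0, 0, 0, -0.56], [0.02, 0.9, 0, 0, 0, -0.56], [0.02, 0.9, 0, 0, 0, -0.56], [0.02, 0.9, 0, 0, 0, -0.56], [0.02, 0.9, 0, 0, 0, -0.56]])

```text
t: 9.48
eef_pos: [0.5529, -0.0163, 0.18]
ee_rot: [-3.141, 0.0, -2.643]
force: [0.7, -0.2, -1.3]
width: 0.0189
```

Request:
drive_tool(targets=[[0.03, 0.92, 0, 0, 0, -0.56], [0.03, 0.92, 0, 0, 0, -0.56], [0.03, 0.92, -0.3, 0, 0, -0.56], [0.02, 0.92, -0.6, 0, 0, -0.56], [0.02, 0.92, -0.6, 0, 0, -0.55]])

```text
t: 10.1
eef_pos: [0.5582, 0.1679, 0.1195]
ee_rot: [3.141, 0.001, -2.935]
force: [1.0, 0.4, -1.3]
width: 0.0188
```

Request:
drive_tool(targets=[[0, 0, 0, 0, 0, 0], [0, 0, 0, 0, 0, 0], [0, 0, 0, 0, 0, 0]])

```text
t: 10.48
eef_pos: [0.5585, 0.1661, 0.1205]
ee_rot: [3.141, 0.001, -2.934]
force: [-0.2, -0.1, -2.1]
width: 0.0189
```

```bash
cat > look.py <<'E'
from h import *
import sys
s=arm.get_state();print(s["t"],np.round(s["eef_pos"],4),np.round(s["ee_rot"],3),np.round(s["force"],2),np.round(s["moment"],3),s["width"])
out=[]
for n in("scene","top"):
    im,d,cal=grab(n)
    for t in("probe_mid","probe_nose","clip_front","clip_rear"):
        print(n,t,[(np.round(w(r["point"],cal),4).tolist(),round(r["score"],2)) for r in arm.landmark_of(t,n)[:2]])
    K=cal["mtx"];p=cal["rotation"].T@(np.array([.557,.167,.07])-cal["origin"]);u=int(K[0,0]*p[0]/-p[2]+K[0,2]);v=int(-K[1,1]*p[1]/-p[2]+K[1,2])
    out.append(cv2.resize(im[v-65:v+65,u-65:u+65],(390,390),interpolation=cv2.INTER_CUBIC))
cv2.imwrite("pics/"+sys.argv[1],np.hstack(out)[:,:,::-1])
im,d,cal=grab("wrist",sys.argv[1].replace(".","w."))
for t in("probe_mid","probe_nose","clip_front","clip_rear","cradle"):
    print("wrist",t,[(np.round(w(r["point"],cal),4).tolist(),round(r["score"],2)) for r in arm.landmark_of(t,"wrist")[:2]])
E
python3 look.py e.png
```

```text
10.475 [0.5585 0.1661 0.1205] [ 3.141e+00  1.000e-03 -2.934e+00] [-0.24 -0.07 -2.09] [ 0.103 -0.213  0.018] 0.018878005127694265
scene probe_mid [([0.5573, 0.166, 0.1395], 0.49), ([0.5573, 0.1641, 0.0013], 0.19)]
scene probe_nose [([0.6247, 0.1788, 0.1435], 0.64), ([0.5487, -0.2003, 0.0016], 0.6)]
scene clip_front [([0.6006, 0.1762, 0.0572], 0.86), ([0.5132, 0.1606, 0.0568], 0.72)]
scene clip_rear [([0.2148, 0.2953, 0.0601], 0.76), ([0.5131, 0.1595, 0.0554], 0.59)]
top probe_mid [([0.5576, 0.1655, 0.1391], 0.83)]
top probe_nose []
top clip_front [([0.3045, 0.3, 0.0561], 0.75)]
top clip_rear [([0.2153, 0.2979, 0.0578], 0.81), ([0.5147, 0.158, 0.0549], 0.73)]
wrist probe_mid [([0.5599, 0.1664, 0.1362], 0.74)]
wrist probe_nose []
wrist clip_front []
wrist clip_rear []
wrist cradle []
```

View pics/e.png

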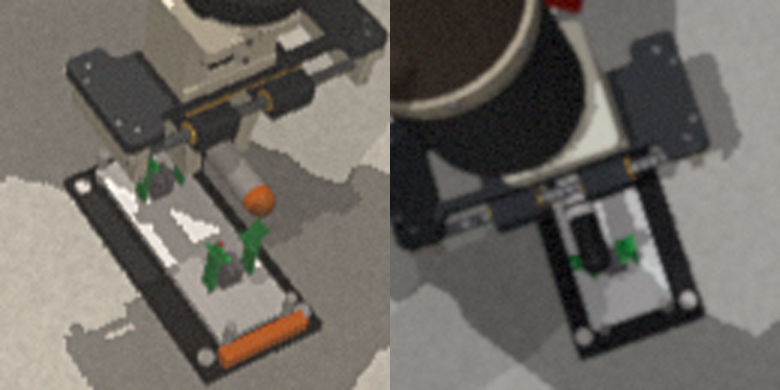

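View pics/ew.png

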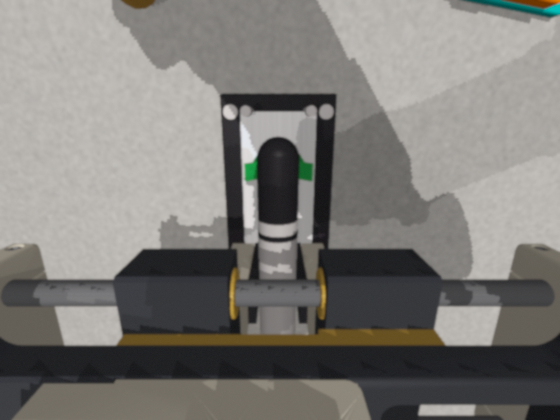

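The wrist view shows the probe (column 278) midway between the rear clip's green tips (245 and 312), and the scene view shows its orange nose pointing to the orange block. Alignment is good, so I'm descending and feeling for contact.

Request:
drive_tool(targets=[[0, 0, -0.6, 0, 0, 0], [0, 0, -0.6, 0, 0, 0], [0, 0, 0, 0, 0, 0], [0, 0, 0, 0, 0, 0]])

```text
t: 11.78
eef_pos: [0.5587, 0.1668, 0.0726]
ee_rot: [-3.142, 0.001, -2.933]
force: [0.5, 0.7, -0.8]
width: 0.0188
```

Request:
drive_tool(targets=[[0, 0, -0.1, 0, 0, 0], [0, 0, -0.1, 0, 0, 0], [0, 0, 0, 0, 0, 0]])

```text
t: 12.15
eef_pos: [0.558, 0.1664, 0.0636]
ee_rot: [-3.142, -0.0, -2.934]
force: [-0.2, -0.7, -0.2]
width: 0.0189
```

Request:
drive_tool(targets=[[0, 0, -0.05, 0, 0, 0], [0, 0, -0.05, 0, 0, 0], [0, 0, 0, 0, 0, 0]])

```text
t: 12.52
eef_pos: [0.558, 0.1665, 0.0596]
ee_rot: [-3.141, -0.0, -2.934]
force: [0.5, -0.7, -1.0]
width: 0.0187
```

Request:
drive_tool(targets=[[0, 0, -0.05, 0, 0, 0], [0, 0, 0, 0, 0, 0]])

```text
t: 12.78
eef_pos: [0.5582, 0.1667, 0.0577]
ee_rot: [3.141, 0.0, -2.934]
force: [-0.5, 0.7, -1.6]
width: 0.0191
```

Request:
drive_tool(targets=[[0, 0, -0.05, 0, 0, 0], [0, 0, 0, 0, 0, 0]])

```text
t: 13.02
eef_pos: [0.5587, 0.167, 0.0562]
ee_rot: [3.141, 0.001, -2.933]
force: [0.2, 1.3, 1.8]
width: 0.0187
```

Request:
drive_tool(targets=[[0, 0, -0.05, 0, 0, 0], [0, 0, 0, 0, 0, 0]])

```text
t: 13.28
eef_pos: [0.5591, 0.1671, 0.0547]
ee_rot: [3.141, 0.002, -2.933]
force: [0.4, 1.1, 5.5]
width: 0.0191
```

Contact came at a TCP height of about 57 mm, so home should be near 43 mm. Pressing on in small steps.

Request:
drive_tool(targets=[[0, 0, -0.05, 0, 0, 0], [0, 0, 0, 0, 0, 0]])

```text
t: 13.52
eef_pos: [0.5594, 0.1672, 0.0529]
ee_rot: [3.141, 0.003, -2.933]
force: [-1.1, 1.8, 6.1]
width: 0.0189
```

Request:
drive_tool(targets=[[0, 0, -0.05, 0, 0, 0], [0, 0, 0, 0, 0, 0]])

```text
t: 13.78
eef_pos: [0.5595, 0.1672, 0.0508]
ee_rot: [3.141, 0.003, -2.933]
force: [0.7, 1.1, 6.3]
width: 0.0188
```

Request:
drive_tool(targets=[[0, 0, -0.05, 0, 0, 0], [0, 0, 0, 0, 0, 0]])

```text
t: 14.02
eef_pos: [0.5591, 0.1671, 0.0483]
ee_rot: [3.141, 0.002, -2.933]
force: [1.7, 1.7, 3.4]
width: 0.0192
```

Request:
drive_tool(targets=[[0, 0, -0.05, 0, 0, 0], [0, 0, 0, 0, 0, 0]])

```text
t: 14.28
eef_pos: [0.558, 0.1666, 0.0453]
ee_rot: [3.141, -0.0, -2.934]
force: [1.2, 2.7, -1.4]
width: 0.0187
```

Request:
drive_tool(targets=[[0, 0, -0.025, 0, 0, 0], [0, 0, 0, 0, 0, 0]])

```text
t: 14.52
eef_pos: [0.5577, 0.1665, 0.0443]
ee_rot: [-3.142, -0.001, -2.934]
force: [0.4, 2.9, -2.5]
width: 0.0191
```

Request:
drive_tool(targets=[[0, 0, -0.025, 0, 0, 0], [0, 0, 0, 0, 0, 0]])

```text
t: 14.78
eef_pos: [0.5577, 0.1664, 0.0434]
ee_rot: [-3.141, -0.001, -2.934]
force: [0.6, 2.1, -2.3]
width: 0.0189
```

Request:
drive_tool(targets=[[0, 0, -0.025, 0, 0, 0], [0, 0, 0, 0, 0, 0]])

```text
t: 15.02
eef_pos: [0.5579, 0.1664, 0.0429]
ee_rot: [-3.141, -0.0, -2.934]
force: [-2.5, 2.5, 2.9]
width: 0.0193
```

Request:
drive_tool(targets=[[0, 0, -0.015, 0, 0, 0], [0, 0, 0, 0, 0, 0]])

```text
t: 15.28
eef_pos: [0.5579, 0.1664, 0.0428]
ee_rot: [-3.141, -0.0, -2.934]
force: [-3.8, 2.5, 7.3]
width: 0.019
```

Request:
drive_tool(targets=[[0, 0, -0.015, 0, 0, 0], [0, 0, 0, 0, 0, 0]])

```text
t: 15.52
eef_pos: [0.558, 0.1664, 0.0428]
ee_rot: [-3.141, 0.0, -2.933]
force: [-6.6, 2.3, 12.0]
width: 0.0189
```

The seat is felt: z stopped at 42.8 mm while the force climbed to 12 N. I'll back the command off slightly, then release.

Request:
drive_tool(targets=[[0, 0, 0.03, 0, 0, 0], [0, 0, 0, 0, 0, 0]])

```text
t: 15.78
eef_pos: [0.5579, 0.1664, 0.0429]
ee_rot: [-3.141, -0.0, -2.934]
force: [-4.4, 1.5, 4.2]
width: 0.019
```

Request:
drive_tool(targets=[[0, 0, 0, 0, 0, 0], [0, 0, 0, 0, 0, 0], [0, 0, 0, 0, 0, 0], [0, 0, 0, 0, 0, 0]], claw=0.55)

```text
t: 16.27
eef_pos: [0.5581, 0.1664, 0.0426]
ee_rot: [-3.141, -0.0, -2.934]
force: [-0.5, -0.2, 0.6]
width: 0.0473
```

Request:
drive_tool(targets=[[0, 0, 0.3, 0, 0, 0], [0, 0, 0.7, 0, 0, 0], [0, 0, 1, 0, 0, 0], [0, 0, 1, 0, 0, 0], [0, 0, 0.5, 0, 0, 0]])

```text
t: 16.9
eef_pos: [0.5591, 0.167, 0.1864]
ee_rot: [3.14, 0.004, -2.933]
force: [0.5, -0.1, -0.2]
width: 0.0479
```

Request:
drive_tool(targets=[[0, -1, 0, 0, 0, 0], [0, -1, 0, 0, 0, 0], [0, -1, 0, 0, 0, 0], [0, -1, 0, 0, 0, 0], [0, -0.5, 0, 0, 0, 0]])

```text
t: 17.52
eef_pos: [0.558, -0.0151, 0.1837]
ee_rot: [-3.142, 0.001, -2.935]
force: [1.0, 0.4, 0.0]
width: 0.0481
```

```bash
cat > fin.py <<'E'
from h import *
import sys
s=arm.get_state();print(s["t"],np.round(s["eef_pos"],4),np.round(s["force"],2))
out=[]
for n in("scene","top"):
    im,d,cal=grab(n);W=cloud(d,cal)
    for t in("probe_mid","probe_nose"):
        print(n,t,[(np.round(w(r["point"],cal),4).tolist(),round(r["score"],2)) for r in arm.landmark_of(t,n)[:2]])
    e=np.array([np.cos(.2065),np.sin(.2065)]);r=W[...,:2]-[.557,.1667];sx=r@e;sy=r@np.array([-e[1],e[0]])
    for a,b in((-.065,-.055),(-.035,-.02),(-.02,.0),(0,.02),(.02,.035),(.052,.06)):
        q=W[(sx>a)&(sx<b)&(abs(sy)<.0035)];print((a,b),len(q),"top z",np.round(np.median(q[:,2]),4),end=";")
    m=(abs(sy)<.011)&(W[...,2]>.05)&(abs(sx)<.1);print("\nalong extent",np.percentile(sx[m],[0.5,99.5]).round(4),"lateral mid",np.median(sy[m&(abs(sx)<.03)]).round(4))
    K=cal["mtx"];p=cal["rotation"].T@(np.array([.557,.167,.07])-cal["origin"]);u=int(K[0,0]*p[0]/-p[2]+K[0,2]);v=int(-K[1,1]*p[1]/-p[2]+K[1,2])
    out.append(cv2.resize(im[v-55:v+55,u-55:u+55],(400,400),interpolation=cv2.INTER_CUBIC))
cv2.imwrite("pics/"+sys.argv[1],np.hstack(out)[:,:,::-1])
E
python3 fin.py f.png
```

```text
17.525 [ 0.558  -0.0151  0.1837] [0.95 0.43 0.03]
scene probe_mid [([0.5572, 0.1628, 0.0616], 0.92), ([0.5144, 0.1592, 0.0561], 0.51)]
scene probe_nose [([0.6223, 0.1796, 0.0661], 0.77)]
(-0.065, -0.055) 12 top z 0.0716;(-0.035, -0.02) 37 top z 0.0708;(-0.02, 0.0) 73 top z 0.0715;(0, 0.02) 48 top z 0.0698;(0.02, 0.035) 21 top z 0.0718;(0.052, 0.06) 19 top z 0.0365;
along extent [-0.0646  0.0697] lateral mid -0.0038
top probe_mid [([0.5607, 0.1662, 0.0626], 0.8), ([0.621, 0.1816, 0.0589], 0.27)]
top probe_nose [([0.6228, 0.1831, 0.0623], 0.62)]
(-0.065, -0.055) 99 top z 0.6093;(-0.035, -0.02) 72 top z 0.5973;(-0.02, 0.0) 30 top z 0.07;(0, 0.02) 30 top z 0.0701;(0.02, 0.035) 24 top z 0.0708;(0.052, 0.06) 10 top z 0.0708;
along extent [-0.0996  0.0614] lateral mid -0.0013
```

View pics/f.png

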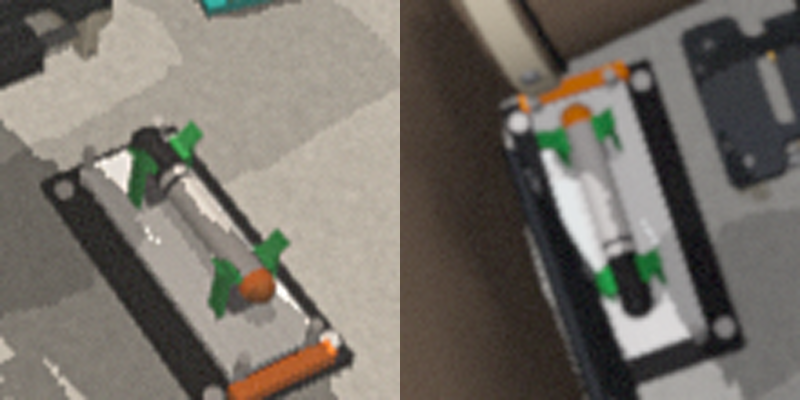

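The picture shows the probe lying level between both green clips, nose at the orange-block end, with the arm clear. Its top is at 70–71 mm at both ends, so the axis is about 61 mm, which agrees with the seat I felt 14.4 mm below first contact. Handing in.

```bash
python3 -c "
from station import arm
print(arm.job_done())"
```

```text
the job is handed in; nothing more can be done
None
```

I took the probe from the farther blue rest and pressed it into the black cradle's clips, nose at the orange-block end. I then let go and handed the job in at about 18 s; the hand-in reports no verdict.

- **Seat:** The probe touched the clip lips at a tool height of about 57 mm. The force peaked at about 6 N, roughly 8 N with the probe's weight added, then fell as the clips took it. It stopped dead 14.4 mm lower while the force climbed to 12 N. That depth matches the 14 mm expected, and the push stayed well under 30 N.
- **Final position:** The pictures show the probe level in both clips with its axis at about 61 mm, so the shim is about 5 mm. It is centred lengthwise to within about 3 mm.
- **Not checked:** I could not read the seat pin or the clip spread directly, so I judged them from the depth, the force and the pictures. I did not re-measure the gauge, sample and tray at the end; the arm's path kept clear of them.
- **Readings set aside:** In the final check, the arm blocked part of the top camera's view of the rear half. Those top-camera heights (about 0.6 m) and its lengthwise extent are invalid. One scene-camera reading near the front clip (36 mm) was off the tube. A scene-camera sideways offset of -3.8 mm looks like the slanted view; the top camera gave -1.3 mm.

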